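# Hold the door latch in a microwave oven's interlock slot for a switch check

### The arm

A 6-joint arm with a two-finger parallel gripper is mounted at the origin on the work surface. World frame = base frame: x ahead of the robot, y to its left, z up, the work surface at z = 0. Lengths are in mm, angles in rad, forces in N, time in s.
With the tool pointing down it reaches from about 250 to 725 mm from the base axis. Payload 4 kg.
Tool frame: the origin (TCP) lies at the very end of the fingers, on their centre line; the grasp point (between the pads) lies 19 mm behind it (arm.grip_point_offset is the distance from the TCP to the grasp point, in mm); z points along the fingers, y is the direction in which the jaws open and shut (so a half turn about z gives the same grasp; the last joint's range is limited). The gripper opens to 85 mm and grips with 20 to 120 N. Pads are 22 mm wide; open, the fingers measure 114 mm over their backs; the gripper's body (76 mm by 85 mm) begins 54 mm behind the grasp point. The pads swing forward as they close: fully open they stand 13 mm farther back than shut.
Start: joints at [-1.184, 0.241, 0.005, 1.335, 0, 1.571], TCP at [188.611, -463.061, 200.006] pointing down, gripper open.
Joint ranges: [-2.72, 2.72], [-1.05, 1.87], [-1.09, 1.28], [-1.99, 2.15], [-1.42, 1.44], [-3.14, 3.14]. Speed limits (rad/s): [2.79, 2.79, 3.14, 3.14, 3.14, 3.14].

### API

Orientations are given as a unit quaternion [w, x, y, z].
In Python, from bench import read_state, vision, workorder, arm gives the robot as it stands.
- The arm moves only by the shell command python3 -m pendant 'ROWS' [OPENING] [FORCE]. ROWS is JSON, a list that holds one entry, the list of rows, each a list of 6 numbers: the shift along the tool's x, y, z as a fraction of full scale, then the turn, a rotation vector about the tool's x, y, z as a fraction of full scale. In form: [[[x, y, z, rx, ry, rz], ...]]. A call has 1 to 10 rows; each row is the pose to reach, as a shift and turn from the pose commanded when the call began, along the tool's axes at that moment, turning the shorter way round; what a row does not reach only later rows make up. Full scale, the value 1, is 0.5 m for a shift and pi rad for a turn. A row lasts 1/8 s, in which the tool goes at most 62.5 mm and 10.7 degrees, less where a joint would pass 70% of its speed; a pose out of reach is approached as far as the arm can. A call with a number of a shift or a turn outside -1 to 1 is refused whole. A call with a gripper value outside its range is refused whole. OPENING is the closure, from -1 (fully open) to 1 (shut), set as the call begins (- or left out, the last holds). The fingers move at their own pace and stop on an object; FORCE is the grip in N (left out, the last holds). Time passes only in rows, so rows that repeat a pose let the fingers close. It gives the time, the measured TCP pose, the force and the opening at its end, in the units of the state.
- read_state(): the state, without advancing time (a new reading comes with each control period).
- vision.capture(name): name is "side" or "top"; returns a dict with "pixels" (400x640x3 uint8, red, green, blue), "mtx" (3x3 intrinsics, pixels), "rvec" (rotation vector, rad) and "tvec" (3), from world to camera coordinates, as OpenCV has them. Camera axes: x right, y down, z forward; pixel columns grow to the right and rows downward; lengths in mm; the calibration is good to about 2 mm. A picture is of the moment at which its call begins. There is no depth.
- workorder.finish_job(): hands the job in, once; it reports no verdict.
The state is a dict: "clock": time; "q": joint angles; "qd": joint speeds; "tau": joint torques, N m; "position": TCP position; "ee_rot": TCP orientation; "wrist_force": force on the tool from outside, world axes, zero at the start; "moment": the same for the moment, N m; "grip_width": finger opening in mm.
Only numpy, scipy, OpenCV 4.12 (cv2) and the standard library are available. Lean on these libraries where they do the work, as an engineer would, in place of code of your own. Each camera call takes 0.05 s, during which the arm holds its last target. There are 200 camera calls.

### The job

The oven's cover and door are off so that its door switch can be checked: pick up the loose door latch with the narrow tongue, pass the tongue straight into the upper latch slot in the oven's front frame, and push it fully home against the switch spring, until the latch's flange meets the frame. Finish while still gripping it and holding it home, as the spring pushes it out again if let go. Leave the other latch, the meter, the tools, the phone and the battery cell where they are.

Things in the scene. Friction and masses are not known exactly. Their poses are not given: they have to be found in the camera images.
- latch_center (a point): Door latch to use, loose: black plastic, 114 mm long, about 60 g. Point on its long axis (the tongue's mid-line), 17 mm above the bench as it lies. Axes: x along it to the tongue's tip, y across, z up. Shank 24 mm wide, from 40 mm behind the point to 34 mm ahead, from 17 mm below it to 9 mm above. Then a square flange 34 x 34 mm, 6 mm thick (front face 40 mm ahead), then the tongue.
- latch_tip (a point): Middle of the end of that latch's tongue, 74 mm ahead of latch_center along its x; same axes. The tongue stands 34 mm out of the flange, is 8 mm thick (y) and 18 mm high (z), with a 5 mm notch under its neck so that its end forms a hook; the last 3 mm are tapered.
- broad_latch_center (a point): The other door latch, to be left alone: the same black shank and flange, same point and axes, but its tongue is 20 mm thick (y) instead of 8 mm; it belongs to the oven's lower slot.
- oven: Microwave oven, fixed, upright, cover and door off: 460 mm wide, 330 mm deep, 245 mm high. Origin: centre of its footprint on the bench; x from its front to its back, y to the left as seen by someone facing its front, z up. The front face is 165 mm before the origin (at x = -165 mm). Black control panel at the right, cavity at the left, a 45 mm wide upright strip with two slots between.
- oven_slot (a point): Centre of the mouth of the upper latch slot, on the front face of the oven, 195 mm above the bench; axes as the oven's (x level, straight into the slot). The slot is 10 mm wide (y), 20 mm high (z): 2 mm of play each way round the tongue. It passes an 8 mm thick frame; its mouth has a 2 mm chamfer. A wider slot (22 mm) 120 mm below it is not used.
- interlock (a joint): The spring slider of the door switch, behind the upper slot: 0 m untouched, grows as it is pushed into the oven. The tongue's tip meets it 20 mm behind the front face; with the latch's flange on the frame it reads 0.014 m. The spring pushes outward with about 2 N at first and 5 N when the latch is home.
- meter_top (a point): Multimeter lying on the bench, 190 x 90 x 40 mm, to be left alone; the point is the centre of its upper face, x along its length.
- cell_mid (a point): Orange battery cell standing on the bench, 26 mm across and 50 mm high, to be left alone; the point is its middle.
- pliers_mid (a point): Pliers lying on the bench, 180 mm long, 66 mm wide, 16 mm high, to be left alone; the point is its pivot, x towards its jaws.
- phone_mid (a point): Phone lying on the bench, 150 x 72 x 9 mm, to be left alone; the point is its middle, x along its length.
- driver_grip (a point): Screwdriver lying on the bench, 200 mm long, to be left alone; the point is on its handle.
- driver2_grip (a point): A second screwdriver beside it, 170 mm long, to be left alone; the point is on its handle.
Not all that is in view belongs to the job. What is shaped like the part that bears latch_center but blue is not meant.

How it is judged (in metres and radians):
On the way, in this order (a step that is already met when the one before it is completed fails the run):
1. the narrow-tongued latch is gripped and lifted well clear of the bench (height (world z) of latch_center above 0.08 m and contact force between the fingers and latch above 0.5 N), for 0.2 s.
2. its tongue is in the upper slot (x of latch_tip in the frame of oven_slot above 0.008 m and y of latch_tip in the frame of oven_slot between -0.004 and 0.004 m and z of latch_tip in the frame of oven_slot between -0.004 and 0.004 m), for 0.1 s.
At the end, for the whole second after the job is handed in: The narrow-tongued latch is still held by the fingers with its tongue through the upper slot, flange within 4 mm of the frame, in line with the slot within 10 degrees, switch slider pushed in more than 10 mm (14 mm is home), at rest (value of joint interlock above 0.01 m and x of latch_tip in the frame of oven_slot above 0.03 m and y of latch_tip in the frame of oven_slot between -0.006 and 0.006 m and z of latch_tip in the frame of oven_slot between -0.009 and 0.009 m and angle between the x axis of latch_tip and the x axis of oven_slot, either way round below 0.17 rad and contact force between the fingers and latch above 1 N and linear speed of latch below 0.02 m/s); the arm keeps its last pose, push and grip.
It fails at once if the other latch is moved more than 25 mm (distance of broad_latch_center from where it was at the start of the episode above 0.025 m).
It fails at once if the meter, cell, pliers, phone or a screwdriver is moved more than 25 mm (distance of any of meter_top, cell_mid, pliers_mid, phone_mid, driver_grip, driver2_grip from where it was at the start of the episode above 0.025 m).
It also fails if it takes over 42 s, if anything falls off the work surface, if the arm or the gripper's body presses on something with over 40 N, if the wrist force passes 120 N, or if a joint passes its speed limit or range.

## Working session

There is one attempt and no reset: what is moved stays moved. The work goes in short steps, Python scripts to look and compute and a shell command to move; the robot and the scene stay as the last step left them, time stands still between calls to the robot, and variables do not carry over. Pictures are saved under pics/ and viewed, about 8 in all and at most 12, crops included, and the job is handed in when it is done.

```bash
ls; mkdir -p pics; python3 - <<'E'
from bench import read_state, vision, arm
import cv2,numpy as np
print(read_state()); print(arm.grip_point_offset)
for n in("top","side"):
    c=vision.capture(n); cv2.imwrite(f"pics/{n}0.png",c["pixels"][:,:,::-1]); np.savez(f"{n}0.npz",**c)
    R=cv2.Rodrigues(np.array(c["rvec"],float))[0]; print(n,c["mtx"],(-R.T@np.array(c["tvec"]).reshape(3)).round(),R.round(2))
E
```

```text
pics
{'clock': 0.0, 'q': array([-1.18402497e+00,  2.41418758e-01,  3.68747868e-03,  1.33518266e+00,
       -5.68230429e-05,  1.57077821e+00]), 'qd': array([-9.69564982e-04,  8.47059526e-04, -8.27336785e-04,  4.44223883e-04,
        7.65335645e-05,  4.13618751e-05]), 'tau': array([ 2.40379695e-04, -3.72320044e+01,  2.52406758e+01,  1.70105539e-02,
       -6.93180723e-06, -8.87024214e-06]), 'position': array([ 188.31478071, -462.41572214,  199.0961125 ]), 'ee_rot': array([-1.03361169e-03,  9.81356896e-01,  1.92191364e-01, -2.31356727e-04]), 'wrist_force': array([-0.27476132,  0.48417649, -0.27387192]), 'moment': array([-0.01463703, -0.02762171, -0.00183274]), 'grip_width': 85.53795025533286}
18.700000000000003
top [[439.68403919   0.         319.4569964 ]
 [  0.         439.68403919 197.64543755]
 [  0.           0.           1.        ]] [ 280.   81. 1408.] [[-0.01 -1.   -0.  ]
 [-0.98  0.01 -0.21]
 [ 0.21 -0.   -0.98]]
side [[478.9980747    0.         323.22107175]
 [  0.         478.9980747  197.40881987]
 [  0.           0.           1.        ]] [  41.  885. 1066.] [[-0.84 -0.54 -0.01]
 [-0.37  0.59 -0.72]
 [ 0.39 -0.6  -0.7 ]]
```

View pics/top0.png

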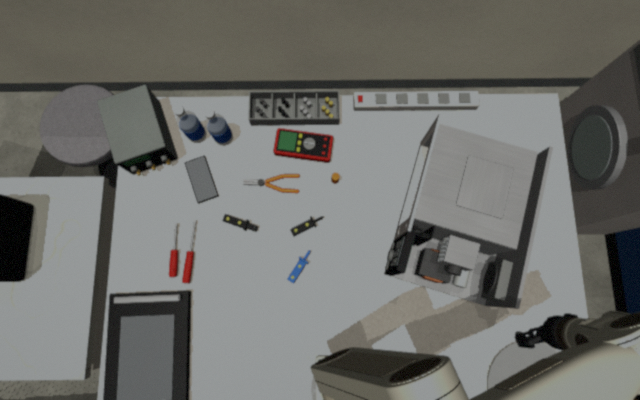

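View pics/side0.png

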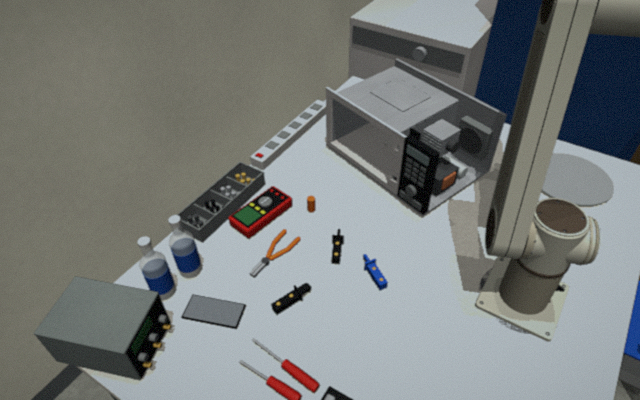

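The top view shows black latches at (240,222) and (307,225), with a blue decoy at (300,266). The oven is at about (470,210) with its front facing left. The side view shows the latches at (292,298) and (337,246) and the oven's slot strip near (395,170). I'll enlarge the latches and the strip next.

```bash
cat > h.py <<'E'
import numpy as np,cv2
def cam(c):
    R=cv2.Rodrigues(np.array(c["rvec"],float))[0]; return np.array(c["mtx"]),R,np.array(c["tvec"],float).reshape(3)
def ray(c,uv):
    K,R,t=cam(c); d=R.T@np.linalg.solve(K,[uv[0],uv[1],1.]); return -R.T@t,d/np.linalg.norm(d)
def plane(c,uv,z):
    o,d=ray(c,uv); return o+d*(z-o[2])/d[2]
def tri(c1,u1,c2,u2):
    A=np.zeros((3,3));b=np.zeros(3);L=[]
    for c,u in((c1,u1),(c2,u2)):
        o,d=ray(c,u);P=np.eye(3)-np.outer(d,d);A+=P;b+=P@o;L.append((P,o))
    X=np.linalg.solve(A,b);return X,[np.linalg.norm(P@(X-o)) for P,o in L]
def proj(c,X):
    K,R,t=cam(c);return cv2.projectPoints(np.atleast_2d(np.array(X,float)),R,t,K,None)[0].reshape(-1,2)
E
python3 - <<'E'
import cv2,numpy as np
t=cv2.imread("pics/top0.png");s=cv2.imread("pics/side0.png")
def cr(im,x,y,w,h,W,H):return cv2.resize(im[y:y+h,x:x+w],(W,H),interpolation=cv2.INTER_CUBIC)
a=cr(t,215,205,120,45,800,300)
b=cr(s,265,225,90,95,284,300);d=cr(s,320,80,120,140,257,300);e=cr(t,380,200,70,80,259,300)
cv2.imwrite("pics/m1.png",np.vstack([a,np.hstack([b,d,e])]))
E
```

```text
(no output)
```

View pics/m1.png

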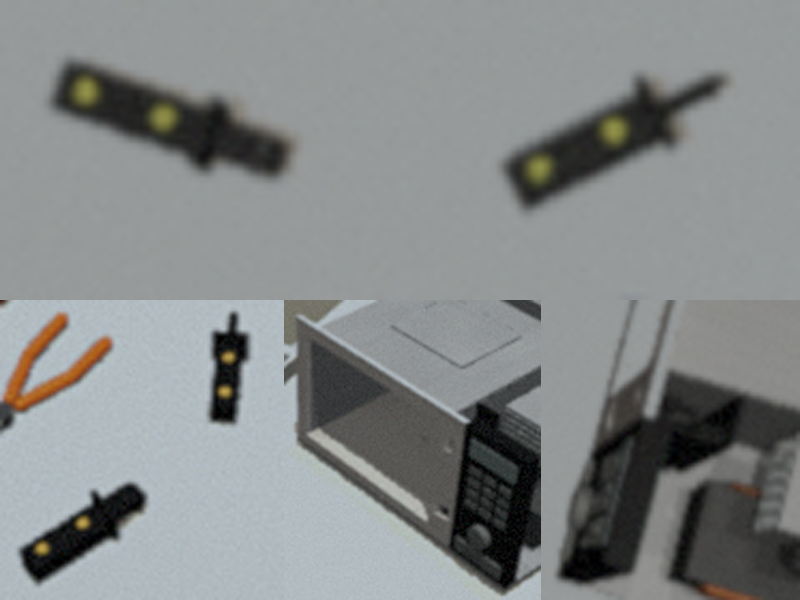

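In the top view the right-hand latch is the narrow one, with its tip at about (323.7,216.7) and its back at (292.7,232.8). The slots in the side view are at about (396.5,147.7) for the upper and (394,178.5) for the lower. I'll refine the latch from its mask, and the oven from its edges and the slot.

```bash
python3 - <<'E'
import cv2,numpy as np
from h import *
t=cv2.imread("pics/top0.png");s=cv2.imread("pics/side0.png")
T=dict(np.load("top0.npz"));S=dict(np.load("side0.npz"))
# yellow studs on shank
for im,c,(x,y,w,h),z in((t,T,(285,210,45,30),26),(s,S,(325,225,25,45),26)):
    g=cv2.cvtColor(im[y:y+h,x:x+w],cv2.COLOR_BGR2HSV); m=cv2.inRange(g,(12,80,70),(40,255,255))
    n,l,st,ce=cv2.connectedComponentsWithStats(m)
    P=[plane(c,ce[i]+[x,y],z) for i in range(1,n) if st[i,4]>2]
    print([p.round(1) for p in P],st[1:,4]); 
    if len(P)==2:
        d=P[0]-P[1];print(np.linalg.norm(d),np.degrees(np.arctan2(d[1],d[0])))
b=plane(T,(292.7,232.8),26);e=plane(T,(323.7,216.7),26);print("back",b,"tip",e,np.linalg.norm(e-b),np.degrees(np.arctan2(*(e-b)[1::-1])))
a=cv2.resize(s[75:225,315:465],(600,600),interpolation=cv2.INTER_CUBIC)
cv2.imwrite("pics/m2.png",a)
cv2.imwrite("pics/m3.png",cv2.resize(t[110:310,375:560],(555,600),interpolation=cv2.INTER_CUBIC))
E
```

```text
[array([494.3, 121.2,  26. ]), array([475.5, 156.1,  26. ])] [16 16]
39.649759057859974 -61.69821666422102
[array([493.7, 119.6,  26. ]), array([475.1, 155.3,  26. ])] [16 16]
40.22382115661354 -62.52117146447904
back [466.63911131 164.91713899  26.        ] tip [517.13823908  66.25543089  26.        ] 110.83453680970531 -62.89476253381898
```

View pics/m2.png

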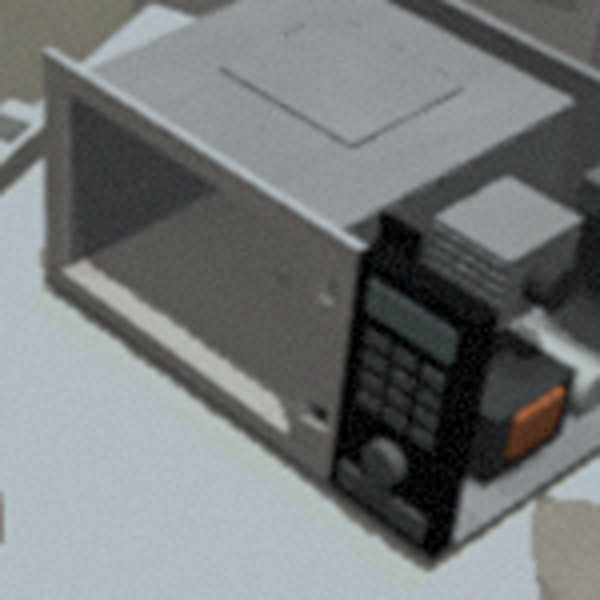

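View pics/m3.png

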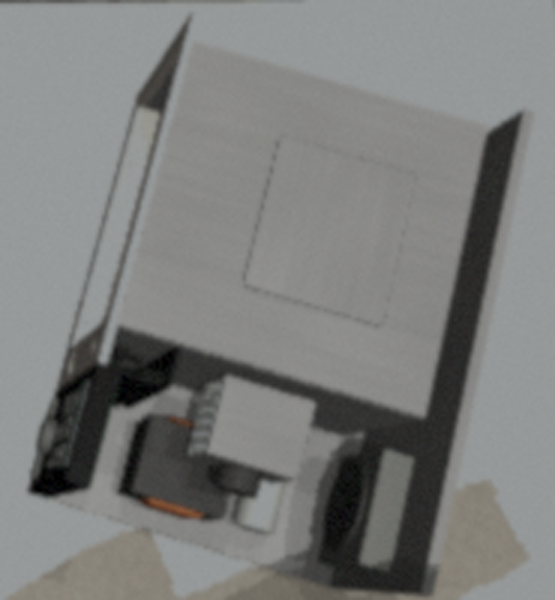

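The side view shows the upper slot at about (396.5,148), the top front edge from (326.2,87.4) to (405,137) and the bottom right front corner at (423,216.5). In the top view the same top edge runs from (438.3,115) to (409,230.7).

```bash
python3 - <<'E'
import cv2,numpy as np
from h import *
T=dict(np.load("top0.npz"));S=dict(np.load("side0.npz"))
s=cv2.imread("pics/side0.png",0);
print(s[140:158,388:406])
A=tri(T,(438.3,115),S,(326.2,87.4));B=tri(T,(409,230.7),S,(405,137));C=tri(T,(385,273.3),S,(423,216.5))
for n,X in zip("ABC",(A,B,C)):print(n,X[0].round(1),np.round(X[1],1))
for p,q,c,z in(((438.3,115),(409,230.7),T,245),((326.2,87.4),(405,137),S,245),((326.2,145.3),(423,216.5),S,0)):
    a=plane(c,p,z);b=plane(c,q,z);d=a-b;print(a.round(1),b.round(1),np.linalg.norm(d).round(1),np.degrees(np.arctan2(d[1],d[0])))
print("slot",plane(S,(396.5,148),195),"low",plane(S,(394.,177.8),75))
E
```

```text
[[ 83  86  85  85  86  88  85  85  90  84  87  86  85  82  86  73  55  17]
 [ 90  89  88  85  85  88  89  89  85  89  86  90  85  87  85  74  43  18]
 [ 82  86  83  88  83  83  87  83  92  88  87  83  86  84  84  72  39  21]
 [ 88  82  88  89  86  87  90  85  88  88  85  89  88  89  86  77  41  13]
 [ 85  85  85  82  85  87  85  91  87  84  82  89  91  91  87  71  33   0]
 [ 86  85  83  85  88  88  87  88  91  80  77  85  90  86  87  70  26   3]
 [ 87  89  82  80  86  87  92  94  92  76  71  77  90  91  86  62  22   0]
 [ 87  83  85  90  90  90  92  92  92  76  79  85  87  89  87  56  22   7]
 [ 85  88  84  83  85  92  96 107  98  88  77  76  87  92  84  59  21   0]
 [ 88  84  86  85  88  86 101 113 115 101  93  86  85  88  81  49  17  16]
 [ 89  84  86  91  79  93  96 102 121 120  99  81  88  86  75  40   8   5]
 [ 86  89  83  90  86  88  87  87  97  98  95  88  88  89  73  36   8  11]
 [ 83  84  84  83  90  87  87  83  80  84  86  87  91  87  70  31   6   6]
 [ 86  87  83  83  88  87  84  83  87  86  88  85  89  93  76  36   0   9]
 [ 86  84  87  85  80  86  91  89  90  90  86  88  91  79  63  31   0   5]
 [ 83  84  86  83  84  84  81  90  87  86  87  86  92  79  58  10   9   0]
 [ 84  88  86  89  87  86  84  83  84  87  89  86  86  76  48  19   6   8]
 [ 88  84  89  87  87  86  81  88  88  79  85  88  86  74  48   2   0  12]]
A [ 767.  -257.6  246.7] [1.1 1.1]
B [ 440.2 -158.5  242.1] [0.6 0.6]
C [ 336.8 -125.1    3.8] [1.3 1.3]
[ 766.6 -258.4  245. ] [ 439.2 -158.   245. ] 342.5 -17.040671259017234
[ 769.7 -260.   245. ] [ 439.4 -154.6  245. ] 346.7 -17.693622777021602
[ 777.1 -270.     0. ] [ 336.6 -129.     0. ] 462.5 -17.74462620261888
slot [ 461.61890991 -156.71875308  195.        ] low [ 459.96162341 -162.46878398   75.        ]
```

```bash
python3 - <<'E'
import numpy as np
from h import *
S=dict(np.load("side0.npz"));T=dict(np.load("top0.npz"))
th=np.radians(-17.4);l=np.array([np.cos(th),np.sin(th),0]);n=np.array([-l[1],l[0],0])
for off in(-22,-18,-14):
    B=np.array([440.2,-158.5,0]);B+=n*(off-B@n)
    for z in(195,75):
        c=B+22.5*l+[0,0,z]
        print(off,z,c.round(1),proj(S,c).round(1),"outer",proj(S,[c+a*7*l+[0,0,b*12] for a,b in((1,1),(1,-1),(-1,-1),(-1,1))]).round(1).tolist())
    print("edgeR z245,0",proj(S,[B+[0,0,245],B]).round(1).tolist(),"A",proj(S,[B+342*l+[0,0,245]]).round(1), proj(T,[B+342*l+[0,0,245],B+[0,0,245]]).round(1).tolist())
import cv2
s=cv2.imread("pics/side0.png",0);print(s[170:187,384:402])
E
```

```text
-22 195 [ 461.  -167.5  195. ] [[398.4 146.1]] outer [[397.0, 141.8], [396.2, 148.2], [399.7, 150.5], [400.5, 144.0]]
-22 75 [ 461.  -167.5   75. ] [[394.4 176.8]] outer [[393.2, 172.7], [392.5, 178.5], [395.7, 180.8], [396.5, 175.0]]
edgeR z245,0 [[405.9, 135.9], [397.3, 197.9]] A [[327.7  87.3]] [[440.0, 115.2], [410.0, 230.6]]
-18 195 [ 462.2 -163.7  195. ] [[397.4 146.7]] outer [[396.1, 142.3], [395.3, 148.8], [398.7, 151.0], [399.6, 144.5]]
-18 75 [ 462.2 -163.7   75. ] [[393.5 177.3]] outer [[392.3, 173.3], [391.6, 179.1], [394.8, 181.3], [395.6, 175.6]]
edgeR z245,0 [[405.0, 136.4], [396.4, 198.5]] A [[326.8  87.7]] [[438.6, 114.9], [408.6, 230.2]]
-14 195 [ 463.3 -159.9  195. ] [[396.4 147.2]] outer [[395.1, 142.8], [394.3, 149.3], [397.8, 151.6], [398.6, 145.1]]
-14 75 [ 463.3 -159.9   75. ] [[392.6 177.9]] outer [[391.4, 173.8], [390.7, 179.6], [393.9, 181.9], [394.6, 176.1]]
edgeR z245,0 [[404.0, 137.0], [395.6, 199.1]] A [[325.8  88.2]] [[437.2, 114.5], [407.1, 229.7]]
[[ 84  84  90  87  86  83  89  82  86  83  81  89  86  91  89  78  55  22]
 [ 86  87  86  87  88  86  84
[... 471 characters left out ...]
 65  84  83  57  21   9]
 [180 158 113  91  91  96 106 107 104  71  37  27  48  77  80  47  17   4]
 [182 161 127  95  89 100 119 135 134 105  69  40  56  85  75  51  20   0]
 [178 176 154 106  92  88 101 120 139 134 119  96  77  84  76  41   7   0]
 [158 175 163 112  88  85  86  94 107 128 146 133 106  92  75  41   4   6]
 [117 144 147 110  81  89  88  82  85  93 111 122 121  99  73  34   1   0]
 [ 88 105 108  95  81  82  84  85  84  86  91  94  97  87  75  29   1   0]
 [ 82  86  92  87  78  85  86  86  87  88  82  84  90  80  59  25   5   0]
 [ 81  82  88  86  87  81  79  81  91  85  83  89  90  81  54  26   6   8]
 [ 71  82  84  90  89  86  89  79  82  86  86  88  87  78  49  15  17  17]]
```

```bash
cat >> h.py <<'E'
from scipy.spatial.transform import Rotation as Ro
def go(pos,head,down=True):
    from bench import read_state
    s=read_state();q=np.array(s["ee_rot"]);R=Ro.from_quat(q[[1,2,3,0]])
    h=np.radians(head);x=np.array([np.cos(h),np.sin(h),0]);z=np.array([0,0,-1.])
    G=Ro.from_matrix(np.c_[x,np.cross(z,x),z])
    d=R.inv().apply(np.array(pos)-s["position"])/500;r=(R.inv()*G).as_rotvec()/np.pi
    print("at",s["position"].round(1),"row",np.r_[d,r].round(4).tolist(),"mm",np.linalg.norm(d)*500,"t",s["clock"])
E
python3 -c "
from h import *
go([188.3,-462.4,400],22.2);go([400,-120,400],60);go([481.3,144.3,150],117.5)"
```

```text
at [ 188.4 -462.5  199.2] row [-0.0001, -0.001, -0.4016, -0.0006, 0.0, -0.0002] mm 200.79214250594362 t 0.1
at [ 188.4 -462.5  199.2] row [0.6504, -0.4755, -0.4007, -0.0006, -0.0002, -0.2102] mm 449.8934062459968 t 0.1
at [ 188.4 -462.5  199.2] row [1.0004, -0.9027, 0.1001, -0.0005, -0.0005, -0.5297] mm 675.5922611211004 t 0.1
```

```bash
python3 -m pendant '[[[0,0,-0.2,0,0,0],[0,0,-0.4,0,0,0],[0,0,-0.4,0,0,0],[0,0,-0.4,0,0,0],[0.16,-0.12,-0.4,0,0,-0.05],[0.27,-0.2,-0.4,0,0,-0.1],[0.38,-0.28,-0.4,0,0,-0.14],[0.48,-0.35,-0.4,0,0,-0.17],[0.58,-0.42,-0.4,0,0,-0.2],[0.65,-0.475,-0.4,0,0,-0.21]]]' -1 60
python3 -c "
from h import *
go([481.3,144.3,150],117.5);go([481.3,144.3,300],117.5)"
```

```text
clock: 1.35
position: [386.3, -142.2, 399.7]
ee_rot: [-0.0, 0.866, 0.5, -0.0]
wrist_force: [0.7, 0.1, 0.6]
grip_width: 85.6
at [ 386.3 -142.2  399.7] row [0.5914, -0.1217, 0.4994, -0.0001, 0.0, -0.3193] mm 391.7675978755089 t 1.35
at [ 386.3 -142.2  399.7] row [0.5914, -0.1217, 0.1994, -0.0001, 0.0, -0.3193] mm 317.91072081699866 t 1.35
```

```bash
python3 -m pendant '[[[0.1,-0.02,0.05,0,0,-0.05],[0.2,-0.04,0.1,0,0,-0.1],[0.3,-0.06,0.15,0,0,-0.15],[0.4,-0.08,0.2,0,0,-0.2],[0.5,-0.1,0.3,0,0,-0.25],[0.57,-0.12,0.38,0,0,-0.3],[0.57,-0.12,0.44,0,0,-0.32],[0.57,-0.12,0.5,0,0,-0.32],[0.57,-0.12,0.5,0,0,-0.32],[0.57,-0.12,0.5,0,0,-0.32]]]'
python3 - <<'E'
from h import *
go([481.3,144.3,60],117.5);go([481.3,144.3,4],117.5)
from bench import vision
c=vision.capture("side");cv2.imwrite("pics/s1.png",cv2.resize(c["pixels"][200:290,280:400,::-1],(800,600),interpolation=cv2.INTER_CUBIC))
E
```

```text
clock: 2.6
position: [477.0, 132.7, 150.9]
ee_rot: [0.0, 0.518, 0.855, 0.0]
wrist_force: [0.2, 0.1, -0.3]
grip_width: 85.0
at [477.  132.7 150.9] row [0.0166, 0.0182, 0.1819, 0.0003, 0.0001, 0.0003] mm 91.77409730087781 t 2.6
at [477.  132.7 150.9] row [0.0166, 0.0181, 0.2939, 0.0003, 0.0001, 0.0003] mm 147.45670918496936 t 2.6
```

View pics/s1.png

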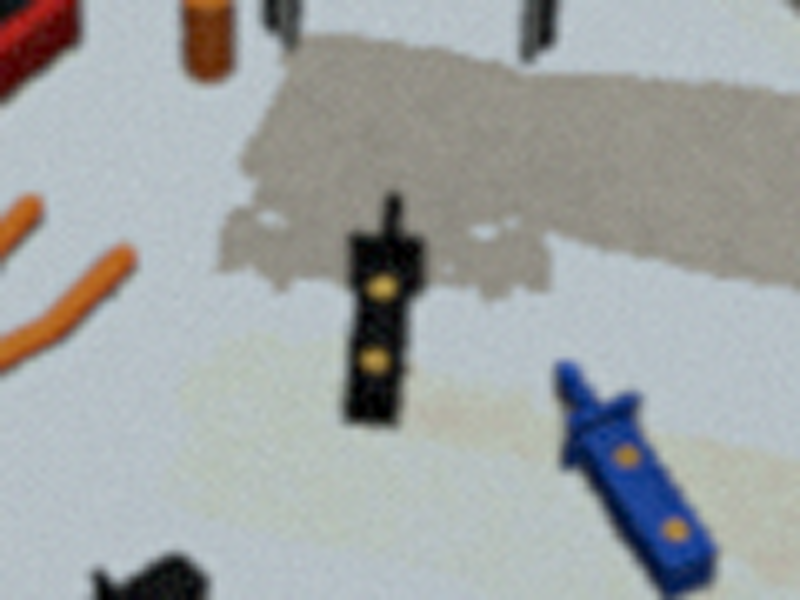

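The latch is undisturbed, at about (380,310) in the crop, and the open fingers are above it at (283,20) and (540,25). Descending now.

```bash
python3 -m pendant '[[[0.016,0.018,0.05,0,0,0],[0.016,0.018,0.13,0,0,0],[0.016,0.018,0.2,0,0,0],[0.016,0.018,0.25,0,0,0],[0.016,0.018,0.25,0,0,0],[0.016,0.018,0.25,0,0,0]]]'
python3 -c "
from h import *
go([481.3,144.3,4],117.5)"
```

```text
clock: 3.4
position: [482.4, 144.3, 26.8]
ee_rot: [0.001, 0.518, 0.855, 0.001]
wrist_force: [0.5, -0.8, -0.3]
grip_width: 85.2
at [482.4 144.3  26.8] row [0.0011, -0.002, 0.0456, 0.001, 0.0002, 0.0003] mm 22.82172296275656 t 3.4
```

```bash
python3 -m pendant '[[[0,-0.002,0.025,0,0,0],[0,-0.002,0.044,0,0,0],[0,-0.002,0.044,0,0,0]]]'
python3 -m pendant '[[[0,0,0,0,0,0],[0,0,0,0,0,0],[0,0,0,0,0,0],[0,0,0,0,0,0],[0,0,0,0,0,0],[0,0,0,0,0,0],[0,0,0,0,0,0],[0,0,0,0,0,0]]]' 1 60
```

```text
clock: 3.78
position: [478.9, 143.2, 2.1]
ee_rot: [-0.001, 0.518, 0.855, -0.001]
wrist_force: [0.5, -0.9, -0.5]
grip_width: 85.2
clock: 4.78
position: [479.8, 143.5, 3.0]
ee_rot: [-0.0, 0.518, 0.855, -0.0]
wrist_force: [-0.1, 0.5, 0.3]
grip_width: 0.3
```

The fingers closed to 0.3 mm, so the grasp missed. Looking.

```bash
python3 - <<'E'
from h import *
from bench import vision
c=vision.capture("side");t=vision.capture("top")
a=cv2.resize(c["pixels"][200:290,280:400,::-1],(400,300),interpolation=cv2.INTER_CUBIC)
b=cv2.resize(t["pixels"][180:270,260:380,::-1],(400,300),interpolation=cv2.INTER_CUBIC)
cv2.imwrite("pics/s2.png",np.hstack([a,b]))
E
```

```text
(no output)
```

View pics/s2.png

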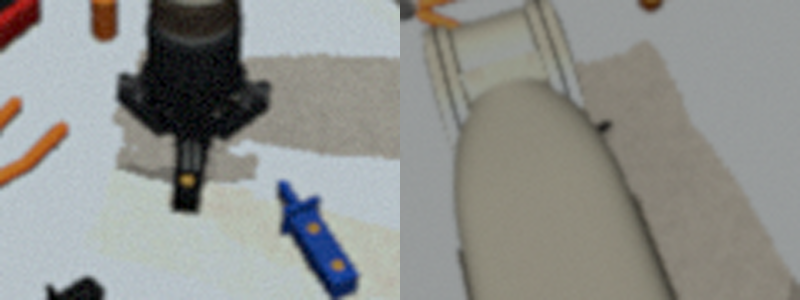

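The latch tip is still at about (322,217) in the top view. In the side view the fingers straddle the shank ahead of the rear stud, so the width reading may be wrong. A small lift will settle it.

```bash
python3 -m pendant '[[[0,0,-0.05,0,0,0],[0,0,-0.1,0,0,0],[0,0,-0.16,0,0,0],[0,0,-0.2,0,0,0],[0,0,-0.2,0,0,0],[0,0,-0.2,0,0,0]]]'
python3 - <<'E'
from h import *
from bench import vision,read_state
c=vision.capture("side")
print(read_state())
cv2.imwrite("pics/s3.png",cv2.resize(c["pixels"][160:290,270:400,::-1],(520,520),interpolation=cv2.INTER_CUBIC))
E
```

```text
clock: 5.62
position: [479.2, 143.3, 102.1]
ee_rot: [-0.0, 0.518, 0.855, -0.001]
wrist_force: [0.4, -0.0, -0.0]
grip_width: -0.1
{'clock': 5.675, 'q': array([ 2.90472743e-01,  3.08019358e-01, -1.69474462e-01,  1.09544273e+00,
       -3.14859637e-06,  1.38022485e+00]), 'qd': array([-0.00093844,  0.00696639, -0.00123435,  0.00246023, -0.0003494 ,
        0.00035341]), 'tau': array([-8.49962089e-05, -3.89142609e+01,  2.35627878e+01, -1.89946935e-02,
       -3.80602455e-05,  1.18838678e-06]), 'position': array([478.97698846, 143.17838956, 101.81974833]), 'ee_rot': array([-7.16792082e-04,  5.18311798e-01,  8.55191052e-01, -7.94577997e-04]), 'wrist_force': array([-0.59733868, -0.28810793, -0.82666281]), 'moment': array([-0.0105973 , -0.02087867,  0.02374303]), 'grip_width': -0.162573926833473}
```

View pics/s3.png

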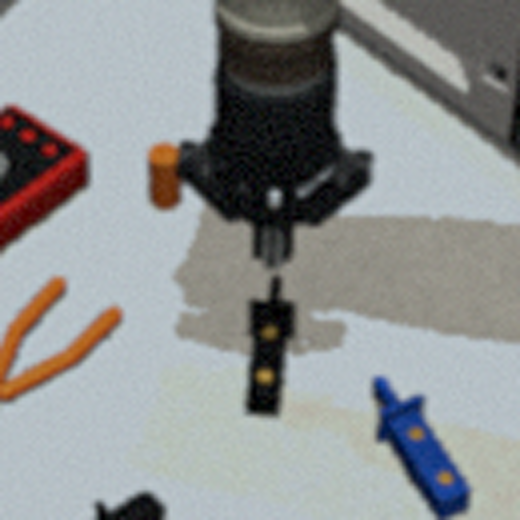

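The latch did not come up, so the fingers shut without it. I'll check the reported TCP against where the fingertip appears: about (338,225) now, and (336,252) when low.

```bash
python3 - <<'E'
from h import *
S=dict(np.load("side0.npz"));T=dict(np.load("top0.npz"))
print(proj(S,[[479,143.2,102],[479.8,143.5,3],[479.8,143.5,26],[485,138,26]]).round(1).tolist())
s=cv2.imread("pics/s3.png")
g=cv2.cvtColor(cv2.imread("pics/s3.png"),cv2.COLOR_BGR2HSV)[300:400,240:300];m=cv2.inRange(g,(10,90,90),(40,255,255))
n,l,st,ce=cv2.connectedComponentsWithStats(m)
P=[]
for i in range(1,n):
    if st[i,4]>30:
        uv=(ce[i]+[240,300]+.5)/4-.5+[270,160];P.append(plane(S,uv,26));print(uv,P[-1].round(1),st[i,4])
print(plane(S,(338,225.5),102))
E
```

```text
[[337.4, 231.9], [336.7, 255.2], [336.8, 250.0], [336.2, 248.0]]
[336.96036585 242.63414634] [493.5 120.1  26. ] 82
[335.77873563 253.58764368] [475.5 155.9  26. ] 174
[489.90468614 122.32853081 102.        ]
```

The fingertip appears about 25 mm higher than the reported TCP, at low height too, so the tool seems to sit about 25 mm higher than reported. I'll confirm this by touching the bench with shut fingers on a clear spot behind the latch.

```bash
python3 -m pendant '[[[0.1,0,0.04,0,0,0],[0.14,0,0.1,0,0,0],[0.14,0,0.16,0,0,0],[0.14,0,0.19,0,0,0],[0.14,0,0.2,0,0,0],[0.14,0,0.2,0,0,0]]]'
python3 -m pendant '[[[0,0,0.004,0,0,0],[0,0,0.008,0,0,0],[0,0,0.012,0,0,0],[0,0,0.016,0,0,0]]]'
```

```text
clock: 6.42
position: [447.9, 205.3, 3.1]
ee_rot: [0.0, 0.519, 0.855, 0.0]
wrist_force: [0.2, 0.2, -0.4]
grip_width: 0.3
clock: 6.92
position: [447.5, 205.5, -5.0]
ee_rot: [0.0, 0.518, 0.855, 0.0]
wrist_force: [-0.1, 0.1, -0.1]
grip_width: -0.0
```

Reported z is -5 with no contact, which confirms the offset. Continuing down.

```bash
python3 -m pendant '[[[0,0,0.006,0,0,0],[0,0,0.012,0,0,0],[0,0,0.018,0,0,0]]]'
python3 -m pendant '[[[0,0,0.003,0,0,0],[0,0,0.006,0,0,0]]]'
python3 -m pendant '[[[0,0,0.003,0,0,0],[0,0,0.006,0,0,0]]]'
```

```text
clock: 7.3
position: [447.4, 205.5, -14.3]
ee_rot: [-0.0, 0.518, 0.855, -0.0]
wrist_force: [-0.8, -0.1, -0.5]
grip_width: -0.3
clock: 7.55
position: [447.5, 205.5, -17.1]
ee_rot: [-0.0, 0.518, 0.855, -0.0]
wrist_force: [-0.1, -0.6, -0.5]
grip_width: 0.3
clock: 7.8
position: [447.5, 205.6, -20.0]
ee_rot: [0.0, 0.518, 0.855, 0.0]
wrist_force: [-0.1, 0.8, 1.2]
grip_width: 0.5
```

```bash
python3 -m pendant '[[[0,0,0.003,0,0,0],[0,0,0.004,0,0,0]]]'
```

```text
clock: 8.05
position: [447.4, 205.5, -22.1]
ee_rot: [-0.0, 0.518, 0.855, -0.0]
wrist_force: [0.2, 0.2, 0.9]
grip_width: 0.1
```

```bash
python3 -m pendant '[[[0,0,0.003,0,0,0],[0,0,0.004,0,0,0]]]'
```

```text
clock: 8.3
position: [447.4, 205.5, -24.1]
ee_rot: [-0.0, 0.518, 0.855, -0.0]
wrist_force: [-0.5, -0.2, 0.0]
grip_width: -0.3
```

```bash
python3 -m pendant '[[[0,0,0.003,0,0,0],[0,0,0.004,0,0,0]]]'; python3 -m pendant '[[[0,0,0.003,0,0,0],[0,0,0.004,0,0,0]]]'
```

```text
clock: 8.55
position: [447.4, 205.5, -26.1]
ee_rot: [-0.0, 0.518, 0.855, -0.0]
wrist_force: [-0.4, -0.5, 0.4]
grip_width: 0.2
clock: 8.8
position: [447.4, 205.5, -28.1]
ee_rot: [-0.0, 0.518, 0.855, -0.0]
wrist_force: [-0.2, -1.1, 0.6]
grip_width: -0.1
```

```bash
python3 - <<'E'
from h import *
from bench import vision
c=vision.capture("side");t=vision.capture("top")
u=proj(c,[[447.4,205.5,-28]])[0];v=proj(t,[[447.4,205.5,-28]])[0];print(u,v)
u=u.astype(int);v=v.astype(int)
a=cv2.resize(c["pixels"][u[1]-60:u[1]+20,u[0]-40:u[0]+40,::-1],(400,400),interpolation=cv2.INTER_CUBIC)
b=cv2.resize(t["pixels"][v[1]-40:v[1]+40,v[0]-40:v[0]+40,::-1],(400,400),interpolation=cv2.INTER_CUBIC)
cv2.imwrite("pics/s4.png",np.hstack([a,b]))
E
```

```text
[334.85211836 281.97806493] [281.28824101 240.98951055]
```

View pics/s4.png

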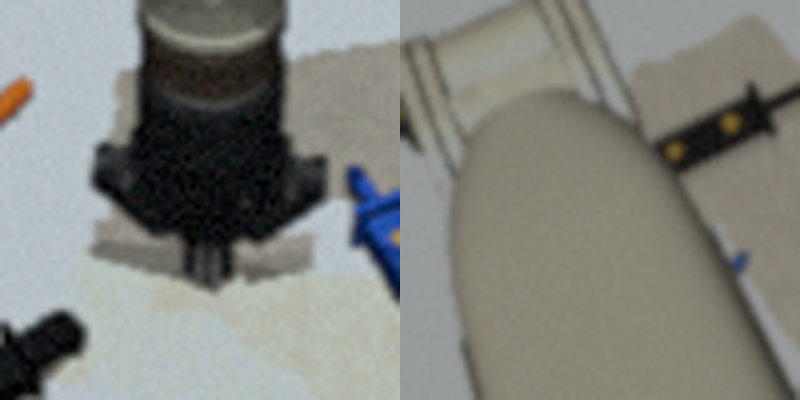

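```bash
python3 - <<'E'
from h import *
a=cv2.imread("pics/s4.png",0);b=cv2.imread("pics/s3.png",0);s2=cv2.imread("pics/s2.png",0)
print("s4 rows from",221+230/5);print(a[232:312:5,170:255:5])
print("s3 rows from",160+220/4);print(b[222:300:4,236:316:4])
E
python3 - <<'E'
from bench import read_state
s=read_state();print(s["q"],s["tau"],s["moment"],s["position"])
E
```

```text
s4 rows from 267.0
[[ 53  46  30  12  11  16  15  13  20   8   8  17  18  15  20  17   6]
 [ 99  88  53  18   5   9  17  11   9  17   9   9  15  28  49  55  36]
 [117 105  82  45   7   9  28  22  24  17  13  11  31  69  98 110  89]
 [116 113  91  56  23  31  43  37  33  33  27  24  54 107 140 148 139]
 [111 110  90  53  31  46  58  43  43  59  40  21  49 101 140 148 150]
 [110 110  91  44  21  46  63  47  47  64  45  16  39  88 122 136 137]
 [110 108  91  50  30  51  61  52  53  67  51  29  47  90 115 117 122]
 [108 107  88  47  25  59  71  55  64  76  54  15  35  82 103  99  98]
 [108  96  85  59  42  59  70  60  62  73  50  25  46  91 112 101  93]
 [140 121 113  93  71  67  68  53  60  74  65  52  75 126 153 126  97]
 [176 172 167 143 119  99  79  55  58  79  95 111 137 168 181 152 126]
 [179 181 183 178 167 139 118  99  84  91 122 161 181 188 187 180 175]
 [183 181 178 181 181 180 177 165 137 134 163 182 184 186 185 186 188]
 [179 179 177 179 179 181 185 183 177 172 178 183 185 187 185 183 186]
 [176 177 178 177 181 183 181 182 182 183 181 182 184 182 185 188 188]
 [181 180 180 18
[... 1352 characters left out ...]
139 140 140 140 142 143 146 141 119  59  26  66 125 146 139 138 139 138
  137 134]
 [143 142 141 142 141 143 145 143 110  51  24  69 124 144 145 139 140 139
  141 138]
 [142 146 143 141 141 140 143 138 106  40  18  74 128 143 146 144 141 140
  137 135]
 [142 143 140 139 136 135 143 138  95  34  33  81 124 141 143 143 142 138
  138 137]
 [140 140 139 125 103 101 117 117  77  27  30  64 103 126 134 139 139 140
  139 136]]
[ 4.30529393e-01  4.51484235e-01 -3.53015321e-01  7.66491246e-01
  6.70925173e-06  1.52031630e+00] [ 7.86980054e-04 -4.01605332e+01  1.83076018e+01 -1.18748308e-02
  6.43317208e-05  2.83360697e-05] [-0.03232373 -0.02836624 -0.02354092] [447.40278235 205.47753326 -28.07793633]
```

The tip's near corner is about 4 px lower than its centre. Allowing for that, the true offset is about 30–38 mm. Continuing down in small steps until contact.

```bash
python3 -m pendant '[[[0,0,0.003,0,0,0],[0,0,0.004,0,0,0]]]'; python3 -m pendant '[[[0,0,0.003,0,0,0],[0,0,0.004,0,0,0]]]'
```

```text
clock: 9.15
position: [447.4, 205.5, -30.1]
ee_rot: [-0.0, 0.518, 0.855, -0.0]
wrist_force: [-0.5, 0.2, 1.0]
grip_width: -0.0
clock: 9.4
position: [447.6, 205.6, -31.3]
ee_rot: [0.0, 0.518, 0.855, 0.0]
wrist_force: [-2.2, -0.8, 10.2]
grip_width: -0.2
```

```bash
python3 -m pendant '[[[0,0,0.003,0,0,0],[0,0,0.004,0,0,0]]]'
```

```text
clock: 9.65
position: [447.6, 205.6, -31.3]
ee_rot: [0.0, 0.518, 0.855, 0.0]
wrist_force: [-7.5, -3.3, 25.5]
grip_width: -0.4
```

```bash
python3 -m pendant '[[[0,0,0.003,0,0,0],[0,0,0.004,0,0,0]]]'
```

```text
clock: 9.9
position: [447.8, 205.7, -31.4]
ee_rot: [0.001, 0.518, 0.855, 0.001]
wrist_force: [-11.8, -5.6, 41.3]
grip_width: 0.2
```

Contact came at reported z of -31.2, so true height is the reported value plus 31 mm. Lifting, opening and going back over the latch.

```bash
python3 -m pendant '[[[0,0,-0.08,0,0,0],[0,0,-0.16,0,0,0],[-0.06,0,-0.17,0,0,0],[-0.13,0,-0.17,0,0,0],[-0.13,0,-0.17,0,0,0],[-0.13,0,-0.17,0,0,0]]]' -1
python3 -c "
from h import *
go([481.3,144.3,-27],117.5)"
```

```text
clock: 10.65
position: [477.1, 148.0, 48.8]
ee_rot: [-0.0, 0.518, 0.855, -0.0]
wrist_force: [-0.4, 0.2, 0.5]
grip_width: 85.4
at [477.1 148.   48.8] row [-0.0105, 0.0041, 0.1515, -0.0002, -0.0002, 0.0002] mm 75.967057596237 t 10.65
```

```bash
python3 -m pendant '[[[-0.01,0.004,0.05,0,0,0],[-0.01,0.004,0.1,0,0,0],[-0.01,0.004,0.135,0,0,0],[-0.01,0.004,0.15,0,0,0],[-0.01,0.004,0.15,0,0,0]]]'
python3 -m pendant '[[[0,0,0,0,0,0],[0,0,0,0,0,0],[0,0,0,0,0,0],[0,0,0,0,0,0],[0,0,0,0,0,0],[0,0,0,0,0,0]]]' 1 60
```

```text
clock: 11.28
position: [481.0, 144.8, -26.4]
ee_rot: [-0.0, 0.518, 0.855, -0.0]
wrist_force: [0.6, -0.1, -0.5]
grip_width: 85.3
clock: 12.02
position: [482.3, 144.6, -25.3]
ee_rot: [0.0, 0.518, 0.855, 0.001]
wrist_force: [-0.9, 0.3, 5.2]
grip_width: 22.3
```

Gripped at 22 mm. Lifting and heading for a staging pose about 30 mm before the slot.

```bash
python3 -m pendant '[[[0,0,-0.05,0,0,0],[0,0,-0.15,0,0,0],[0,0,-0.25,0,0,0],[0,0,-0.35,0,0,0],[0,0,-0.357,0,0,0],[0,0,-0.357,0,0,0]]]'
python3 -c "
from h import *
go([497.6,-49.5,152.7],72.6)"
```

```text
clock: 12.78
position: [481.2, 144.2, 151.9]
ee_rot: [-0.0, 0.518, 0.855, -0.0]
wrist_force: [0.1, -0.6, -1.4]
grip_width: 22.7
at [481.2 144.2 151.9] row [-0.3587, -0.1501, -0.0016, -0.0003, 0.0, 0.2498] mm 194.44036636233943 t 12.775
```

```bash
python3 -m pendant '[[[-0.06,-0.02,0,0,0,0.05],[-0.13,-0.05,0,0,0,0.1],[-0.2,-0.08,0,0,0,0.15],[-0.27,-0.11,0,0,0,0.2],[-0.33,-0.14,0,0,0,0.24],[-0.359,-0.15,0,0,0,0.25],[-0.359,-0.15,0,0,0,0.25],[-0.359,-0.15,0,0,0,0.25]]]'
python3 - <<'E'
from h import *
from bench import vision
go([497.6,-49.5,152.7],72.6)
c=vision.capture("side");t=vision.capture("top");np.savez("s5.npz",**c);np.savez("t5.npz",**t)
a=cv2.resize(c["pixels"][115:215,330:430,::-1],(400,400),interpolation=cv2.INTER_CUBIC)
b=cv2.resize(t["pixels"][170:270,350:450,::-1],(400,400),interpolation=cv2.INTER_CUBIC)
cv2.imwrite("pics/s5.png",np.hstack([a,b]))
d=np.array([-.299,-.954,0]);sl=np.array([462.2,-163.7,195])
for n,p in(("slot",sl),("tip",sl-30*d),("flange front",sl-64*d),("center",sl-104*d)):print(n,proj(c,p).round(1),proj(t,p).round(1))
E
```

```text
clock: 13.78
position: [497.8, -48.5, 151.9]
ee_rot: [-0.001, 0.806, 0.593, -0.0]
wrist_force: [-0.2, 0.7, -0.8]
grip_width: 22.7
at [497.8 -48.5 151.9] row [-0.0021, 0.0001, -0.0017, -0.0005, -0.0001, 0.0004] mm 1.3477541892841718 t 13.775
slot [[397.4 146.7]] [[407. 225.]]
tip [[390.2 150.8]] [[396.6 221.9]]
flange front [[381.9 155.7]] [[384.8 218.4]]
center [[371.8 161.5]] [[371.  214.4]]
```

View pics/s5.png

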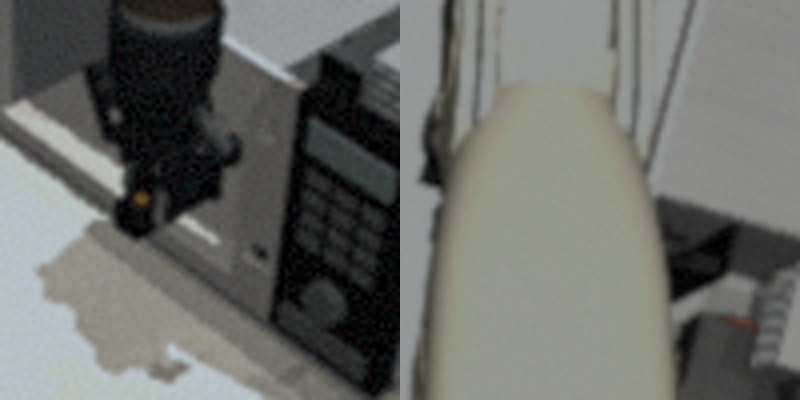

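The latch is held level and pointing at the strip. Its rear stud is at about (365,164) in the side view, and the upper slot is visible at (397,148). I'll compare the stud with its prediction and refine the slot using the same view.

```bash
python3 - <<'E'
from h import *
c=dict(np.load("s5.npz"));im=c["pixels"]
g=cv2.cvtColor(im,cv2.COLOR_RGB2HSV);m=cv2.inRange(g,(10,80,60),(40,255,255));m[:155]=0;m[175:]=0;m[:,:355]=0;m[:,375:]=0
n,l,st,ce=cv2.connectedComponentsWithStats(m);print(st[1:,4],ce[1:])
d=np.array([-.299,-.954,0]);w=np.array([.954,-.299,0]);t=np.array([497.8,-48.5,195])
s=t+13.1*d-26*d+[0,0,9];print("pred",s,proj(c,s))
for n,v in(("d",d),("w",w),("z",[0,0,1])):print(n,(proj(c,s+10*np.array(v))-proj(c,s))[0])
gy=cv2.cvtColor(im,cv2.COLOR_RGB2GRAY);print(gy[138:156,388:406])
print(gy[148:172,370:398])
E
```

```text
[8] [[364.875 164.125]]
pred [501.6571 -36.1934 204.    ] [[364.5106596  163.50802059]]
d [ 2.59986879 -1.49871596]
w [-2.46646626 -1.75236863]
z [ 0.18746149 -2.76927069]
[[88 88 82 83 87 91 91 80 80 81 73 75 75 72 78 77 65 35]
 [88 92 89 88 88 85 89 80 78 83 75 80 77 76 80 78 45 24]
 [85 92 90 87 91 85 83 75 78 81 82 78 80 80 77 72 49  8]
 [88 85 87 92 87 82 78 75 79 84 80 77 76 82 80 71 42  9]
 [91 87 91 86 89 75 77 80 75 85 81 84 81 79 80 65 41  0]
 [84 85 88 83 84 78 78 78 81 79 82 78 80 83 74 74 31  7]
 [91 88 86 84 82 80 80 78 83 77 77 79 79 83 77 67 35  1]
 [90 94 87 78 78 76 81 84 89 79 70 75 80 84 80 63 29 14]
 [91 85 87 84 80 82 76 81 84 79 77 75 83 80 73 59 13 11]
 [87 90 90 87 80 81 83 92 81 79 72 80 80 82 75 51 24  2]
 [53 75 76 82 80 81 85 86 87 86 76 76 80 82 73 52 17 17]
 [37 51 74 80 81 82 86 90 93 96 90 79 76 84 70 46 15 12]
 [43 40 58 82 78 78 81 84 91 91 89 76 78 79 66 34  5 16]
 [35 31 54 72 82 80 80 81 81 84 79 80 74 82 67 29  5 25]
 [24 18 49 79 79 77 78 83 79 77 83 77 77 83 69 27  3  7]
 [14 21 48 77 81 79 79 74 81 78 74 82 80 78 63 30  1  6]
 [12 18 59 74 75
[... 2207 characters left out ...]
 61  39  28   3  10  14  16  25  34  54  69  90  91  86  83  90  90  93
   86  81  80  74  78  79  78  79  77  77]
 [ 65  31  15  12  19  24  43  50  70  85  89  88  93  94  90  88  93  89
   89  80  79  73  75  79  79  75  75  81]
 [ 64  34  15  21  30  78 103 102  94  94  85  91  91  86  87  90  87  85
   84  85  80  81  79  76  75  80  80  77]
 [ 63  33  23  42  89 139 158 136 122 100  93  90  94  91  89  92  90  88
   88  84  79  72  79  79  73  77  79  77]
 [ 63  44  43  78 122 164 174 179 170 131 104  93  94  90  91  86  89  92
   87  85  80  78  82  76  84  78  80  86]
 [ 68  74  89  94 108 122 144 171 181 164 130 105  96  91  82  95  87  91
   82  81  76  72  80  80  82  75  85  77]]
```

The stud and tip agree with prediction to about 0.7 px (2 mm). I'll trim +1.3 mm in y and +1 mm up, advance 26 mm, then feel the way in with small steps.

```bash
python3 -m pendant '[[[0,0.0026,-0.002,0,0,0],[-0.015,0.0026,-0.002,0,0,0],[-0.03,0.0026,-0.002,0,0,0],[-0.045,0.0026,-0.002,0,0,0],[-0.052,0.0026,-0.002,0,0,0],[-0.052,0.0026,-0.002,0,0,0]]]'
python3 -m pendant '[[[-0.004,0,0,0,0,0],[-0.008,0,0,0,0,0],[-0.008,0,0,0,0,0]]]'
```

```text
clock: 14.62
position: [491.5, -75.1, 153.5]
ee_rot: [-0.0, 0.806, 0.591, 0.0]
wrist_force: [0.0, -0.3, 0.2]
grip_width: 23.1
clock: 15.0
position: [490.4, -78.5, 153.5]
ee_rot: [-0.0, 0.806, 0.592, -0.0]
wrist_force: [-0.4, -0.3, -0.2]
grip_width: 22.8
```

```bash
python3 -m pendant '[[[-0.004,0,0,0,0,0],[-0.008,0,0,0,0,0],[-0.008,0,0,0,0,0]]]'
```

```text
clock: 15.38
position: [489.2, -82.4, 153.5]
ee_rot: [0.0, 0.806, 0.592, 0.0]
wrist_force: [-0.1, -0.1, -1.4]
grip_width: 22.8
```

```bash
python3 -m pendant '[[[-0.003,0,0,0,0,0],[-0.006,0,0,0,0,0],[-0.006,0,0,0,0,0]]]'
```

```text
clock: 15.75
position: [488.3, -85.2, 153.5]
ee_rot: [-0.0, 0.806, 0.592, -0.0]
wrist_force: [-0.0, -0.5, -0.7]
grip_width: 22.9
```

```bash
python3 -m pendant '[[[-0.004,0,0,0,0,0],[-0.008,0,0,0,0,0],[-0.008,0,0,0,0,0]]]'
```

```text
clock: 16.12
position: [487.1, -89.1, 153.5]
ee_rot: [0.0, 0.806, 0.592, 0.0]
wrist_force: [-0.3, 0.1, 0.0]
grip_width: 23.1
```

```bash
python3 -m pendant '[[[-0.004,0,0,0,0,0],[-0.008,0,0,0,0,0],[-0.008,0,0,0,0,0]]]'
```

```text
clock: 16.5
position: [485.9, -92.9, 153.5]
ee_rot: [0.0, 0.806, 0.592, 0.0]
wrist_force: [-0.1, 1.7, -1.8]
grip_width: 22.5
```

```bash
python3 -m pendant '[[[-0.004,0,0,0,0,0],[-0.008,0,0,0,0,0],[-0.008,0,0,0,0,0]]]'
```

```text
clock: 16.88
position: [484.7, -96.7, 153.5]
ee_rot: [-0.0, 0.806, 0.592, -0.0]
wrist_force: [-0.4, -0.8, -0.4]
grip_width: 22.7
```

No contact at about 16 mm past the expected face, so the tongue is probably in the slot. Continuing towards the spring.

```bash
python3 -m pendant '[[[-0.004,0,0,0,0,0],[-0.008,0,0,0,0,0],[-0.008,0,0,0,0,0]]]'
```

```text
clock: 17.25
position: [483.7, -100.1, 153.5]
ee_rot: [-0.0, 0.806, 0.592, 0.0]
wrist_force: [1.2, 2.2, -1.3]
grip_width: 23.0
```

```bash
python3 -m pendant '[[[-0.004,0,0,0,0,0],[-0.008,0,0,0,0,0],[-0.008,0,0,0,0,0]]]'
```

```text
clock: 17.62
position: [482.4, -104.1, 153.5]
ee_rot: [-0.0, 0.806, 0.592, 0.0]
wrist_force: [0.6, 3.1, -0.9]
grip_width: 23.0
```

```bash
python3 -m pendant '[[[-0.004,0,0,0,0,0],[-0.008,0,0,0,0,0],[-0.008,0,0,0,0,0]]]'
```

```text
clock: 18.0
position: [481.2, -108.0, 153.5]
ee_rot: [-0.0, 0.806, 0.592, 0.0]
wrist_force: [0.6, 3.6, -0.9]
grip_width: 22.8
```

The spring started at about 2 N on schedule and is rising gently. Pressing on to the flange.

```bash
python3 -m pendant '[[[-0.004,0,0,0,0,0],[-0.008,0,0,0,0,0],[-0.008,0,0,0,0,0]]]'
```

```text
clock: 18.38
position: [480.1, -111.1, 153.5]
ee_rot: [-0.001, 0.806, 0.592, 0.001]
wrist_force: [1.3, 7.0, -0.7]
grip_width: 22.8
```

```bash
python3 -m pendant '[[[-0.003,0,0,0,0,0],[-0.004,0,0,0,0,0],[-0.004,0,0,0,0,0]]]'
```

```text
clock: 18.75
position: [480.2, -110.9, 153.6]
ee_rot: [-0.002, 0.806, 0.592, 0.002]
wrist_force: [3.0, 12.0, -0.6]
grip_width: 22.6
```

```bash
python3 -m pendant '[[[-0.003,0,0,0,0,0],[-0.003,0,0,0,0,0],[-0.003,0,0,0,0,0]]]'
```

```text
clock: 19.12
position: [480.2, -110.8, 153.6]
ee_rot: [-0.003, 0.805, 0.593, 0.004]
wrist_force: [3.7, 16.6, -0.5]
grip_width: 23.2
```

It hit a hard stop at 17 N, with 12–15 mm of travel since the spring was first felt. I'll check visually that the flange is on the frame.

```bash
python3 - <<'E'
from h import *
from bench import vision,read_state
c=vision.capture("side");s=read_state();print(s["position"],s["wrist_force"],s["moment"],s["clock"])
cv2.imwrite("pics/s6.png",cv2.resize(c["pixels"][110:200,340:430,::-1],(540,540),interpolation=cv2.INTER_CUBIC))
d=np.array([-.299,-.954,0]);sl=np.array([462.2,-163.7,195])
w=np.array([.954,-.299,0])
print("studs",proj(c,[sl-66*d+[0,0,9]]),"flange bottom corners",proj(c,[sl-6*d+17*w*k+[0,0,-17] for k in(-1,1)]))
E
```

```text
[ 480.14279842 -110.80548608  153.64008125] [ 3.97790463 16.02175978 -0.23559007] [ 3.15800126 -0.76923785 -0.21433128] 19.175
studs [[381.60267894 153.50485697]] flange bottom corners [[399.61147061 154.8390915 ]
 [391.23540477 149.33364151]]
```

View pics/s6.png

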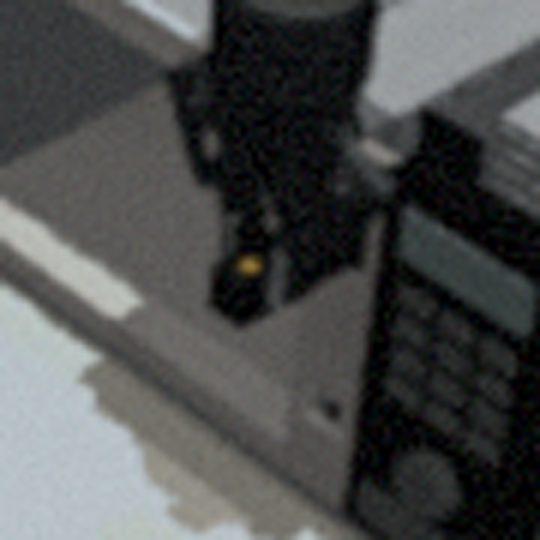

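The stud is at (381.5,154), against (381.6,153.5) predicted for home. The flange corner at (399,154) is on the frame and the slot is covered. Handing in.

```bash
python3 -c "
from bench import workorder,read_state
print(workorder.finish_job());s=read_state();print(s['clock'],s['position'],s['wrist_force'],s['grip_width'])"
```

```text
the job is handed in; nothing more can be done
None
the job is handed in; nothing more can be done
```

I picked up the narrow-tongued latch, passed its tongue into the upper slot, pushed it home and handed the job in at about 19.2 s, still gripping it. No verdict was reported.

**Last checks:**
- The latch stopped hard after about 12–15 mm of spring travel.
- I am holding it with about 16 N, and the fingers read 23 mm on the shank.
- In the side view, the rear stud and flange corner were within about 1 px of where they should be with the latch home. The interlock value itself cannot be read.
- I did not re-measure the other objects at the end. I felt no contact with any of them.

**What went wrong:**
- **Missed first grasp:** the fingers closed above the latch because the tool sits about 31 mm higher than its reported height. I measured this by touching the bench with shut fingers and corrected for it.
- **Too much push on the bench:** that touch went further than needed, to about 41 N (43 N in total) at the wrist. This was through the fingertips, not the gripper's body, but it is above the 40 N figure given for the arm and body.

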